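# Feel round the sealing face of an open gearbox

## Robot

A 6-joint arm with a two-finger parallel gripper is mounted at the origin on the work surface. World frame = base frame: x ahead of the robot, y to its left, z up, the work surface at z = 0. Lengths are in mm, angles in degrees, forces in N, time in s.
With the tool pointing down it reaches from about 350 to 850 mm from the base axis. Payload 8.1 kg.
Tool frame: the origin (TCP) lies midway between the tips of the shut fingers; the grasp point (between the pads) lies 19 mm behind it; x points along the fingers, y is the direction in which the jaws open and shut, and the axes are right-handed (so a half turn about x gives the same grasp; the last joint's range is limited). The gripper opens to 85 mm and grips with 20 to 120 N. Pads are 22 mm wide; open, the fingers measure 114 mm over their backs; the gripper's body (76 mm by 85 mm) begins 54 mm behind the grasp point. The pads swing forward as they close: fully open they stand 13 mm farther back than shut.
Start: joints at [-75.424, 7.471, 85.268, -0, 87.261, -4.893], TCP at [199.999, -565.69, 231.292] pointing down, gripper open.
Joint ranges: [-169.43, 169.43], [-51.17, 129.36], [1.28, 143.12], [-76.62, 256.62], [0, 156.53], [-152.29, 152.29]. Speed limits (degrees/s): [136.94, 136.94, 159.86, 180, 180, 180].

## Interface

Orientations are given as [roll, pitch, yaw] about the fixed x, y, z axes, in that order (R = Rz(yaw) Ry(pitch) Rx(roll)).
In Python, from bench import sense, snapshot, hand_in gives the robot as it stands.
- The arm moves only by the tool drive_tool, never from a script. Its argument "deltas" is a list of rows, each a list of 7 numbers: the closure in counts, from 0 (fully open) to 255 (shut), then the shift along the tool's x, y, z in m, then the turn, a rotation vector about the tool's x, y, z in rad. A call has exactly 10 rows; each row is the pose to reach, as a shift and turn from the pose commanded when the call began, along the tool's axes at that moment; what a row does not reach only later rows make up. A row lasts 1/12 s, in which the tool goes at most 41.7 mm and 7.16 degrees, less where a joint would pass 70% of its speed; a pose out of reach is approached as far as the arm can. A call with a gripper value outside its range is refused whole. The fingers move at their own pace and stop on an object; "squeeze" is the grip in N (left out, the last holds). Time passes only in rows, so rows that repeat a pose let the fingers close, or fill a call up. It gives the time, the measured TCP pose, the force and the opening at its end, in the units of the state.
- sense(): the state, without advancing time (a new reading comes with each control period).
- snapshot(name): name is "scene" or "top"; returns a dict with "frame" (420x560x3 uint8, blue, green, red), "fx", "fy", "cx", "cy" (pixels), "rvec" (rotation vector, rad) and "tvec" (3), from world to camera coordinates, as OpenCV has them. Camera axes: x right, y down, z forward; pixel columns grow to the right and rows downward; lengths in mm; the calibration is good to about 2 mm. A picture is of the moment at which its call begins. There is no depth.
- hand_in(): hands the job in, once; it reports no verdict.
The state is a dict: "time": time; "joint_pos": joint angles; "qd": joint speeds; "joint_efforts": joint torques, N m; "tool_pos": TCP position; "tcp_rot": TCP orientation; "ft_force": force on the tool from outside, world axes, zero at the start; "wrist_torque": the same for the moment, N m; "finger_gap": finger opening in mm.
Only numpy, scipy, OpenCV 4.12 (cv2) and the standard library are available. Lean on these libraries where they do the work, as an engineer would, in place of code of your own. Each camera call takes 0.05 s, during which the arm holds its last target.

## Task

The cover is about to go on the open green gearbox: feel its bright machined sealing face for burrs with your fingertips, without gripping anything. Start with a light touch on the corner beside the brass drain plug and run the fingertips along the face all the way round, clockwise seen from above, without lifting off until you are back at that corner, then take the hand clear. Press only lightly, do not push the gearbox out of place, tip it or pick it up, and leave the other things on the bench alone.

Things in the scene. Friction and masses are not known exactly. Their poses are not given: they have to be found in the camera images.
- housing: Open gearbox housing, green cast aluminium, loose on the mat, about 2 kg, 170 (its x) by 120 (its y) by 80 mm high; origin at the centre of its underside, z up, any yaw. Inside the rim is an open pocket with a brass gear wheel below the face. Follow the rim with the fingers shut, the point midway between the fingertips within 10 mm of the rim's centre line.
- mat: Soft black foam-rubber bench mat that the gearbox stands on, 380 x 600 x 15 mm, glued to the bench; origin at the centre of its underside. It gives about 1 mm for every 4 N pressed on the gearbox (14 mm at most) and comes back up when let go; under the gearbox's weight it starts 1 to 3 mm sunk.
- face_centre (a point): Centre of the sealing face, at its height. The face is the level bright rim, 92 to 94 mm above the bench: a rectangular band 18 mm wide, rigid and smooth (the six tapped holes do not catch), outer corners rounded 12 mm. Its centre line is the rectangle x = +-76, y = +-51 mm from here, in the housing's axes.
- shaft_top (a point): Top of the wheel's upright steel shaft, 20 mm across, in the middle of the pocket (housing x = 0, y = 4 mm), 15 mm above the face.
- drain_plug (a point): Outer end of the brass hexagon drain plug, 22 mm across, low on the +x (short) side of the housing beside the starting corner: housing x = 102, y = 36, z = 26 mm.
- input_shaft (a point): Outer end of the level steel input shaft, 18 mm across, on the -y (long) side of the housing: housing x = 0, y = -112, z = 36 mm.
- start_corner (a point): The corner of the sealing face beside the brass drain plug, where the trace starts and ends: on the band's centre line at the height of the face (housing x = +76, y = +51, z = 80 mm).
- corner_2 (a point): The next corner clockwise from above: same band, housing x = +76, y = -51, z = 80 mm.
- corner_3 (a point): The third corner: housing x = -76, y = -51, z = 80 mm.
- corner_4 (a point): The fourth corner: housing x = -76, y = +51, z = 80 mm.
- screw_a: Bystander: black M10 cap screw standing on its head beside the gearbox, 16 mm across, 50 mm tall; origin at the underside.
- screw_b: Bystander: a second such cap screw.
- bearing: Bystander: steel ball bearing lying flat beside the gearbox, 47 mm across, 14 mm high; origin at the centre of its underside.
- cover: Bystander: the green cover plate of the gearbox, lying flat on the left of the bench, 170 x 120 x 10 mm with a 22 mm high hub; origin at the centre of its underside.
- wrench: Bystander: steel wrench lying on the right, 190 mm long.
- brush: Bystander: bench brush lying on the left, 200 mm long.
- oil: Bystander: yellow oil bottle standing on the right, 60 mm across, 170 mm high; origin at the underside.

How it is judged (in metres and radians):
On the way, in this order (a step that is already met when the one before it is completed fails the run):
1. fingertips touch the sealing face at the corner by the brass drain plug (start) (x of the grasp point in the frame of housing between 0.059 and 0.093 m and y of the grasp point in the frame of housing between 0.034 and 0.068 m and contact force between the fingers and housing above 0.3 N and z of the grasp point in the frame of housing between 0.09 and 0.107 m).
2. fingertips touch the sealing face at the middle of the short side that carries the drain plug (x of the grasp point in the frame of housing between 0.059 and 0.093 m and y of the grasp point in the frame of housing between -0.017 and 0.017 m and contact force between the fingers and housing above 0.3 N and z of the grasp point in the frame of housing between 0.09 and 0.107 m).
3. fingertips touch the sealing face at the next corner clockwise (corner_2) (x of the grasp point in the frame of housing between 0.059 and 0.093 m and y of the grasp point in the frame of housing between -0.068 and -0.034 m and contact force between the fingers and housing above 0.3 N and z of the grasp point in the frame of housing between 0.09 and 0.107 m).
4. fingertips touch the sealing face at the middle of the long side over the input shaft (x of the grasp point in the frame of housing between -0.017 and 0.017 m and y of the grasp point in the frame of housing between -0.068 and -0.034 m and contact force between the fingers and housing above 0.3 N and z of the grasp point in the frame of housing between 0.09 and 0.107 m).
5. fingertips touch the sealing face at the third corner (corner_3) (x of the grasp point in the frame of housing between -0.093 and -0.059 m and y of the grasp point in the frame of housing between -0.068 and -0.034 m and contact force between the fingers and housing above 0.3 N and z of the grasp point in the frame of housing between 0.09 and 0.107 m).
6. fingertips touch the sealing face at the middle of the other short side (x of the grasp point in the frame of housing between -0.093 and -0.059 m and y of the grasp point in the frame of housing between -0.017 and 0.017 m and contact force between the fingers and housing above 0.3 N and z of the grasp point in the frame of housing between 0.09 and 0.107 m).
7. fingertips touch the sealing face at the fourth corner (corner_4) (x of the grasp point in the frame of housing between -0.093 and -0.059 m and y of the grasp point in the frame of housing between 0.034 and 0.068 m and contact force between the fingers and housing above 0.3 N and z of the grasp point in the frame of housing between 0.09 and 0.107 m).
8. fingertips touch the sealing face at the middle of the other long side (x of the grasp point in the frame of housing between -0.017 and 0.017 m and y of the grasp point in the frame of housing between 0.034 and 0.068 m and contact force between the fingers and housing above 0.3 N and z of the grasp point in the frame of housing between 0.09 and 0.107 m).
9. fingertips touch the sealing face at the starting corner again (all of step 1).
At the end, for the whole second after the job is handed in: The whole face has been traced; the gearbox stands level (within 0.03 rad) and still, within 15 mm of where it was; the fingers are off it, clear of the corner by at least 25 mm; the seven other things are within 30 mm of their places (distance of housing from where it was at the start of the episode below 0.015 m and angle between housing's own z axis and vertical below 0.03 rad and linear speed of housing below 0.01 m/s and contact force between the fingers and housing below 0.1 N and distance between the grasp point and start_corner above 0.045 m and not (distance of screw_a from where it was at the start of the episode above 0.03 m) and not (distance of screw_b from where it was at the start of the episode above 0.03 m) and not (distance of bearing from where it was at the start of the episode above 0.03 m) and not (distance of cover from where it was at the start of the episode above 0.03 m) and not (distance of wrench from where it was at the start of the episode above 0.03 m) and not (distance of brush from where it was at the start of the episode above 0.03 m) and not (distance of oil from where it was at the start of the episode above 0.03 m)); the robot touches nothing.
It fails at once if the fingers lift off the face on the way: fingertips 8 to 30 mm above the face, over the gearbox and more than 40 mm from the starting corner (x of the grasp point in the frame of housing between -0.085 and 0.085 m and y of the grasp point in the frame of housing between -0.06 and 0.06 m and z of the grasp point in the frame of housing between 0.107 and 0.129 m and horizontal distance between the grasp point and start_corner above 0.04 m).
It fails at once if the fingers press on the gearbox with more than 30 N (contact force between the fingers and housing above 30 N).
It fails at once if the gearbox is pushed more than 15 mm out of place (distance of housing from where it was at the start of the episode above 0.015 m).
It fails at once if the gearbox is lifted by more than 8 mm or tipped by more than 0.1 rad (height (world z) of housing above 0.023 m or angle between housing's own z axis and vertical above 0.1 rad).
It fails at once if another thing on the bench is moved by more than 30 mm (distance of any of screw_a, screw_b, bearing, cover, wrench, brush, oil from where it was at the start of the episode above 0.03 m).
It also fails if it takes over 61 s, if anything falls off the work surface, if the arm or the gripper's body presses on something with over 40 N, if the wrist force passes 120 N, or if a joint passes its speed limit or range.

## Working session

There is one attempt and no reset: what is moved stays moved. The work goes in short steps, Python scripts to look and compute and a tool call to move; the robot and the scene stay as the last step left them, time stands still between calls to the robot, and variables do not carry over. Pictures are saved under pics/ and viewed, and the job is handed in when it is done.

Besides the shell and the picture viewer there is one more tool, called after ">>>" as a command line: name --pt "numbers of a row" for each row, then --argument value for the rest. drive_tool: Moves the arm, as the interface text tells. Its arguments: {"type":"object","properties":{"deltas":{"type":"array","items":{"type":"array","items":{"type":"number"}}},"squeeze":{"type":"number"}},"required":["deltas"]}

```bash
ls; mkdir -p pics
python3 - <<'E'
from bench import sense, snapshot
import cv2,json,numpy as np
s=sense(); print(s)
for n in("scene","top"):
    d=snapshot(n); cv2.imwrite(f"pics/{n}0.png",d["frame"]); 
    np.savez(f"{n}0.npz",**d)
    print({k:v for k,v in d.items() if k!="frame"})
E
```

```text
pics
{'time': 0.0, 'joint_pos': array([-7.54242897e+01,  7.51530734e+00,  8.53305848e+01, -1.41872968e-03,
        8.72591307e+01, -4.89376028e+00]), 'qd': array([-0.0604888 ,  0.00277974, -0.06502611,  0.03661967,  0.06001776,
       -0.17004862]), 'joint_efforts': array([-1.17584143e-03, -5.69377434e+01, -5.00565755e+01, -3.09770394e-04,
        1.44700654e-02,  1.03114125e-06]), 'tool_pos': array([ 199.85070276, -565.16027007,  230.22981754]), 'tcp_rot': array([-94.12076588,  89.89496757, 105.34877388]), 'ft_force': array([0.49925294, 0.80379786, 0.36415066]), 'wrist_torque': array([-0.01321776, -0.00291974,  0.05425431]), 'finger_gap': 85.41712595377383}
{'fx': 542.0411030572054, 'fy': 542.0411030572054, 'cx': 278.62240966819667, 'cy': 209.04211129311233, 'rvec': array([ 1.71238485,  1.79149074, -0.72859232]), 'tvec': array([   2.94509328, -293.27779222, 1768.38753047])}
{'fx': 416.61753591375367, 'fy': 416.61753591375367, 'cx': 284.49142813266064, 'cy': 215.27278893732782, 'rvec': array([ 2.03252078, -2.14981082,  0.26525027]), 'tvec': array([ 55.61127142, 565.3723979 , 960.07090982])}
```

View pics/scene0.png

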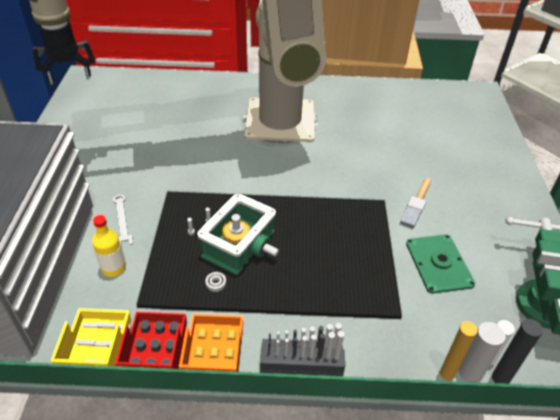

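View pics/top0.png

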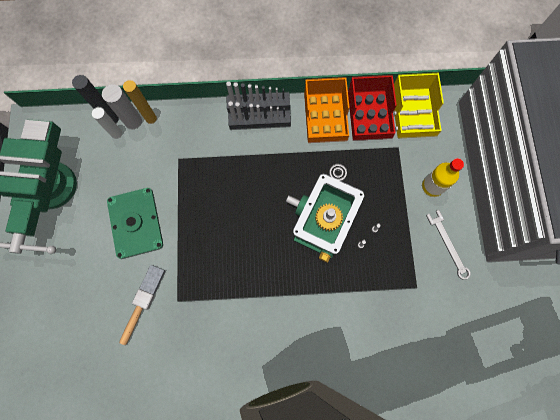

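The scene view shows the gearbox at about (237,230), with the input shaft at (272,250). In the top view the white rim spans x 297-364 and y 174-257. The brass plug is at (326,257) and the input shaft at (290,201). The screws are at (362,244) and (376,228), and the bearing is at (338,172).

```bash
cat > h.py <<'E'
import cv2,numpy as np
def ray(d,uv,z):
    R=cv2.Rodrigues(np.array(d["rvec"]))[0];t=np.array(d["tvec"]);
    uv=np.atleast_2d(uv).astype(float)
    r=np.c_[(uv[:,0]-d["cx"])/d["fx"],(uv[:,1]-d["cy"])/d["fy"],np.ones(len(uv))]@R
    C=-R.T@t
    return C+r*((z-C[2])/r[:,2])[:,None]
def proj(d,P):
    K=np.array([[d["fx"],0,d["cx"]],[0,d["fy"],d["cy"]],[0,0,1]],float)
    return cv2.projectPoints(np.atleast_2d(P).astype(float),np.array(d["rvec"]),np.array(d["tvec"]),K,None)[0][:,0]
def face(d,roi,thr=200,z=93.):
    f=d["frame"];x0,y0,x1,y1=roi
    m=np.zeros(f.shape[:2],np.uint8);m[y0:y1,x0:x1]=(f[y0:y1,x0:x1].min(2)>thr)*255
    m=cv2.morphologyEx(m,cv2.MORPH_OPEN,np.ones((2,2)))
    cs,hi=cv2.findContours(m,cv2.RETR_CCOMP,cv2.CHAIN_APPROX_NONE)
    i=max(range(len(cs)),key=lambda k:cv2.contourArea(cs[k]))
    out=[]
    hol=[k for k in range(len(cs)) if hi[0][k][3]==i]
    j=max(hol,key=lambda k:cv2.contourArea(cs[k])) if hol else None
    for k in (i,j):
        if k is None: continue
        P=ray(d,cs[k][:,0],z)[:,:2].astype(np.float32)
        (c,s,a)=cv2.minAreaRect(P); out.append((np.round(c,1),np.round(s,1),round(a,2)))
    return m,out
E
python3 - <<'E'
from h import *
for n,roi,in (("top",(270,160,380,280)),("scene",(180,180,300,290))):
    d=np.load(n+"0.npz")
    for thr in (150,180,200,220):
        m,o=face(d,roi,thr);print(n,thr,o)
    x0,y0,x1,y1=roi
    cv2.imwrite(f"pics/{n}_crop.png",cv2.resize(d["frame"][y0:y1,x0:x1],None,fx=5,fy=5,interpolation=cv2.INTER_NEAREST))
    cv2.imwrite(f"pics/{n}_m.png",cv2.resize(face(d,roi,200)[0][y0:y1,x0:x1],None,fx=5,fy=5,interpolation=cv2.INTER_NEAREST))
d=np.load("top0.npz")
print("plug",ray(d,(326,257),40),"shaft",ray(d,(290,201),51))
print("screws",ray(d,[(362,244),(376,228)],15),"bearing",ray(d,(338,172),15))
E
```

```text
top 150 [(array([561.6, -86.4]), array([119.9, 174.2]), 60.71), (array([560.2, -85.4]), array([ 88.3, 137.2]), 60.94)]
top 180 [(array([561.3, -86. ]), array([119.8, 173. ]), 61.02), (array([560. , -85.3]), array([ 88.3, 138.3]), 60.91)]
top 200 [(array([560.9, -85.5]), array([118.8, 171.6]), 60.86), (array([560.2, -85.5]), array([ 89. , 139.3]), 61.26)]
top 220 [(array([560.8, -85.4]), array([118.8, 169.7]), 60.86), (array([560.5, -85.2]), array([ 89.3, 139.4]), 60.93)]
scene 150 [(array([540.6, -81. ]), array([252.4, 308.7]), 3.48), (array([567.1, -82.3]), array([ 81.7, 131.2]), 60.47)]
scene 180 [(array([540.6, -81. ]), array([252.4, 308.7]), 3.48), (array([566.1, -82.1]), array([ 84.4, 134. ]), 60.7)]
scene 200 [(array([565.3, -82.5]), array([123.3, 171.9]), 60.5), (array([565.9, -82. ]), array([ 85.2, 136. ]), 60.69)]
scene 220 [(array([565.8, -82.4]), array([120.6, 170.9]), 60.8), (array([565.6, -82.5]), array([ 87. , 137.3]), 60.86)]
plug [[462.66592183 -73.55071031  40.        ]] shaft [[609.07479339   7.52778092  51.        ]]
screws [[ 494.50274057 -171.06359048   15.        ]
 [ 534.29199719 -211.49470264   15.        ]] bearing [[ 692.91825719 -126.67932221   15.        ]]
```

>>> drive_tool --pt "255 0 -0.004 -0.005 -0.03 0 0" --pt "255 0 -0.013 -0.015 -0.09 0 0" --pt "255 0 -0.029 -0.034 -0.17 0 0" --pt "255 0 -0.048 -0.056 -0.26 0 0" --pt "255 0 -0.069 -0.08 -0.36 0 0" --pt "255 0 -0.091 -0.106 -0.46 0 0" --pt "255 0 -0.114 -0.132 -0.56 0 0" --pt "255 0 -0.137 -0.159 -0.64 0 0" --pt "255 0 -0.159 -0.185 -0.7 0 0" --pt "255 0 -0.178 -0.207 -0.7226 0 0" --squeeze 20

```text
time: 0.93
tool_pos: [336.6, -326.4, 231.1]
tcp_rot: [-173.2, 90.0, 68.0]
ft_force: [0.8, 0.4, -0.1]
finger_gap: -0.0
```

>>> drive_tool --pt "255 0 0 -0.015 0 0 0" --pt "255 0 0 -0.045 0 0 0" --pt "255 0 0 -0.08 0 0 0" --pt "255 0 0.001 -0.115 0 0 0" --pt "255 0.01 0.002 -0.15 0 0 0" --pt "255 0.03 0.003 -0.185 0 0 0" --pt "255 0.05 0.004 -0.22 0 0 0" --pt "255 0.065 0.004 -0.25 0 0 0" --pt "255 0.078 0.004 -0.268 0 0 0" --pt "255 0.081 0.004 -0.273 0 0 0"

```text
time: 1.77
tool_pos: [471.4, -88.9, 147.4]
tcp_rot: [-91.0, 89.8, 150.1]
ft_force: [-0.9, -0.5, -0.3]
finger_gap: -0.1
```

Run:
```python
from bench import sense, snapshot
from h import *
s=sense(); print({k:np.round(s[k],2) for k in ("time","tool_pos","tcp_rot","ft_force","wrist_torque","joint_pos")})
for n in("scene","top"):
    d=snapshot(n); np.savez(f"{n}1.npz",**d)
    u=proj(d,s["tool_pos"]);print(n,u)
    x,y=u[0].astype(int);c=d["frame"][max(0,y-60):y+70,x-70:x+70].copy()
    c=cv2.resize(c,None,fx=4,fy=4,interpolation=cv2.INTER_NEAREST)
    cv2.drawMarker(c,(int((u[0,0]-x+70)*4)+2,int((u[0,1]-max(0,y-60))*4)+2),(255,0,255),0,12)
    cv2.imwrite(f"pics/{n}1.png",c)
s=sense(); print({k:np.round(s[k],2) for k in ("time","tool_pos","tcp_rot","ft_force","wrist_torque","joint_pos")})
```

```text
{'time': np.float64(1.77), 'tool_pos': array([471.36, -88.86, 147.4 ]), 'tcp_rot': array([-91.  ,  89.75, 150.13]), 'ft_force': array([-0.85, -0.55, -0.29]), 'wrist_torque': array([ 0.04,  0.05, -0.01]), 'joint_pos': array([-1.6850e+01, -8.0000e+00,  1.0958e+02,  6.0000e-02,  7.8660e+01,
        1.2010e+01])}
scene [[238.05284036 179.72547449]]
top [[337.03555242 245.68390816]]
{'time': np.float64(1.87), 'tool_pos': array([471.49, -91.15, 149.26]), 'tcp_rot': array([-76.25,  89.86, 164.81]), 'ft_force': array([ 0.48, -0.07, -0.43]), 'wrist_torque': array([ 0.  , -0.04,  0.05]), 'joint_pos': array([-17.06,  -8.1 , 109.47,  -0.  ,  78.77,  11.88])}
```

View pics/scene1.png

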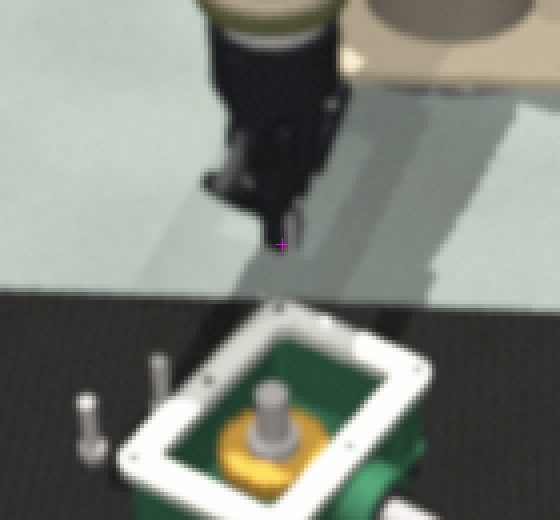

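View pics/top1.png

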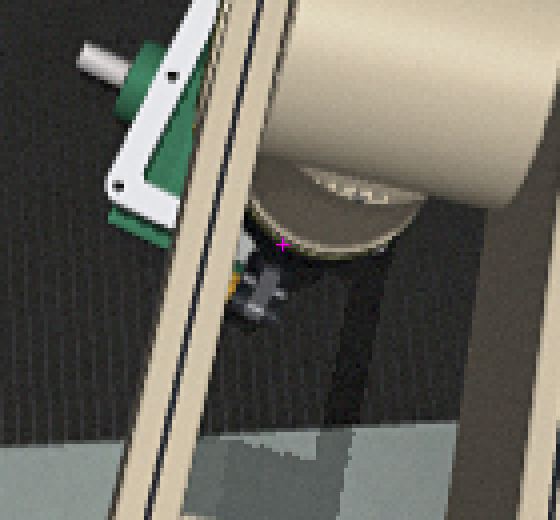

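The scene view shows the shut fingertips at crop (280,247). That agrees with the projected TCP at (281,245), directly over the corner by the plug. Next I go down near the face.

>>> drive_tool --pt "255 0.004 0 0 0 0 0" --pt "255 0.012 0 0 0 0 0" --pt "255 0.022 0 0 0 0 0" --pt "255 0.032 0 0 0 0 0" --pt "255 0.041 0 0 0 0 0" --pt "255 0.047 0 0 0 0 0" --pt "255 0.05 0 0 0 0 0" --pt "255 0.051 0 0 0 0 0" --pt "255 0.051 0 0 0 0 0" --pt "255 0.051 0 0 0 0 0"

```text
time: 2.7
tool_pos: [472.5, -92.4, 99.7]
tcp_rot: [102.8, 90.0, -16.3]
ft_force: [0.2, -0.4, 1.1]
finger_gap: 0.1
```

```bash
cat > s.py <<'E'
from bench import sense
import numpy as np
s=sense();C=np.array([563,-84.]);a=np.radians(150.9)
ex=np.array([np.cos(a),np.sin(a)]);ey=np.array([-np.sin(a),np.cos(a)])
p=s["tool_pos"];print("t",round(s["time"],2),"tcp",np.round(p,2),"housing xy",np.round([(p[:2]-C)@ex,(p[:2]-C)@ey],1),"F",np.round(s["ft_force"],2),"T",np.round(s["wrist_torque"],2),"rot",np.round(s["tcp_rot"],2))
E
python3 s.py
```

```text
t 2.7 tcp [472.52 -92.43  99.66] housing xy [75.  51.4] F [ 0.22 -0.41  1.1 ] T [ 0.   -0.02  0.02] rot [102.81  89.97 -16.32]
```

>>> drive_tool --pt "255 0.0007 0 0 0 0 0" --pt "255 0.0014 0 0 0 0 0" --pt "255 0.0021 0 0 0 0 0" --pt "255 0.0028 0 0 0 0 0" --pt "255 0.0035 0 0 0 0 0" --pt "255 0.004 0 0 0 0 0" --pt "255 0.0045 0 0 0 0 0" --pt "255 0.005 0 0 0 0 0" --pt "255 0.005 0 0 0 0 0" --pt "255 0.005 0 0 0 0 0"

```text
time: 3.53
tool_pos: [472.2, -92.4, 94.3]
tcp_rot: [-77.1, 90.0, 163.8]
ft_force: [0.2, 0.1, 0.2]
finger_gap: 0.3
```

```bash
python3 s.py
```

```text
t 3.53 tcp [472.2  -92.35  94.26] housing xy [75.3 51.5] F [0.2  0.13 0.23] T [ 0.01 -0.02  0.08] rot [-77.05  90.   163.82]
```

>>> drive_tool --pt "255 0.0003 0 0 0 0 0" --pt "255 0.0006 0 0 0 0 0" --pt "255 0.0009 0 0 0 0 0" --pt "255 0.0012 0 0 0 0 0" --pt "255 0.0015 0 0 0 0 0" --pt "255 0.0018 0 0 0 0 0" --pt "255 0.0021 0 0 0 0 0" --pt "255 0.0025 0 0 0 0 0" --pt "255 0.0025 0 0 0 0 0" --pt "255 0.0025 0 0 0 0 0"

```text
time: 4.37
tool_pos: [472.4, -92.4, 92.3]
tcp_rot: [97.4, 90.0, -21.7]
ft_force: [-4.0, 0.5, 8.3]
finger_gap: -0.2
```

```bash
python3 s.py
```

```text
t 4.37 tcp [472.36 -92.38  92.34] housing xy [75.1 51.4] F [-3.98  0.52  8.34] T [0.21 0.54 0.04] rot [ 97.4   89.99 -21.73]
```

Contact is made at about 8 N. I'll ease off a little and start along the short side toward corner 2, in −tool z.

>>> drive_tool --pt "255 -0.0003 0 -0.001 0 0 0" --pt "255 -0.0005 0 -0.003 0 0 0" --pt "255 -0.0005 0 -0.005 0 0 0" --pt "255 -0.0005 0 -0.0075 0 0 0" --pt "255 -0.0005 0 -0.01 0 0 0" --pt "255 -0.0005 0 -0.0125 0 0 0" --pt "255 -0.0005 0 -0.015 0 0 0" --pt "255 -0.0005 0 -0.0175 0 0 0" --pt "255 -0.0005 0 -0.019 0 0 0" --pt "255 -0.0005 0 -0.02 0 0 0"

```text
time: 5.2
tool_pos: [482.4, -75.6, 92.9]
tcp_rot: [61.6, 89.9, -57.5]
ft_force: [-1.7, -2.2, 5.7]
finger_gap: 0.1
```

```bash
python3 s.py
```

```text
t 5.2 tcp [482.42 -75.58  92.88] housing xy [74.5 31.8] F [-1.71 -2.18  5.69] T [-0.53  0.36 -0.01] rot [ 61.59  89.9  -57.55]
```

>>> drive_tool --pt "255 0 0 -0.002 0 0 0" --pt "255 0 0 -0.0045 0 0 0" --pt "255 0 0 -0.007 0 0 0" --pt "255 0 0 -0.01 0 0 0" --pt "255 0 0 -0.013 0 0 0" --pt "255 0 0 -0.016 0 0 0" --pt "255 0 0 -0.019 0 0 0" --pt "255 0 0 -0.022 0 0 0" --pt "255 0 0 -0.024 0 0 0" --pt "255 0 0 -0.025 0 0 0"

```text
time: 6.03
tool_pos: [494.6, -53.6, 92.9]
tcp_rot: [64.3, 89.9, -54.8]
ft_force: [-2.4, -2.9, 5.2]
finger_gap: -0.1
```

```bash
python3 s.py
python3 - <<'E'
from bench import snapshot
from h import *
from bench import sense
p=sense()["tool_pos"]
for n in("scene","top"):
    d=snapshot(n); np.savez(f"{n}2.npz",**d)
    c=d["frame"][150:290,170:310] if n=="scene" else d["frame"][150:290,270:410]
    c=cv2.resize(c,None,fx=4,fy=4,interpolation=cv2.INTER_NEAREST)
    u=proj(d,p)[0]-((170,150) if n=="scene" else (270,150))
    cv2.drawMarker(c,tuple((u*4+2).astype(int)),(255,0,255),0,12)
    cv2.imwrite(f"pics/{n}2.png",c)
E
```

```text
t 6.03 tcp [494.64 -53.64  92.86] housing xy [74.5  6.7] F [-2.42 -2.89  5.15] T [-0.61  0.32 -0.01] rot [ 64.33  89.91 -54.81]
```

View pics/scene2.png

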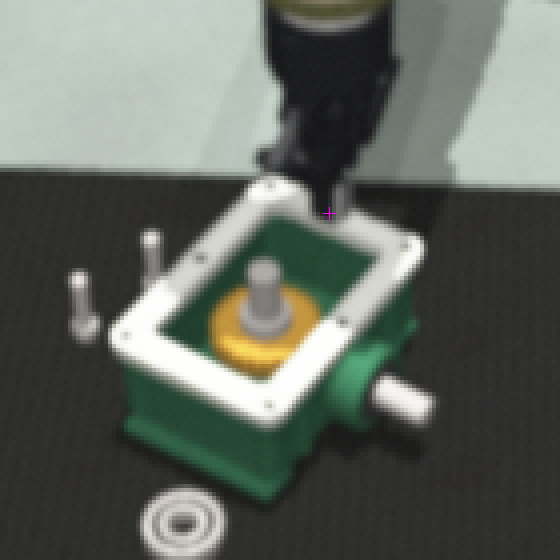

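View pics/top2.png

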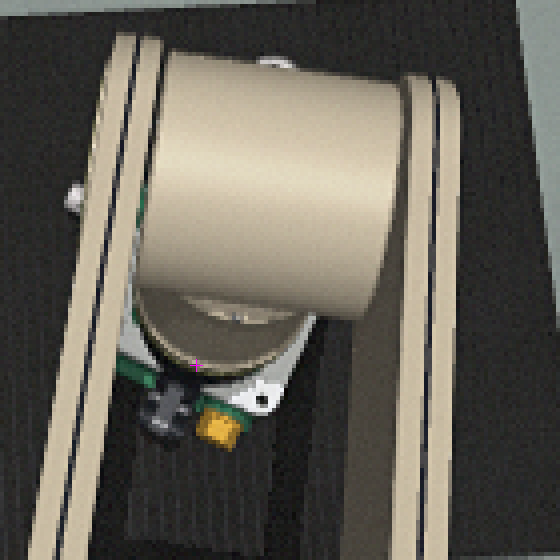

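The scene view shows the fingertips at crop (329,214), in the middle of the short band. The marker agrees with that, and the box hasn't moved.

>>> drive_tool --pt "255 0 0 -0.002 0 0 0" --pt "255 0 0 -0.005 0 0 0" --pt "255 0 0 -0.008 0 0 0" --pt "255 0 0 -0.0115 0 0 0" --pt "255 0 0 -0.015 0 0 0" --pt "255 0 0 -0.0185 0 0 0" --pt "255 0 0 -0.022 0 0 0" --pt "255 0 0 -0.0255 0 0 0" --pt "255 0 0 -0.028 0 0 0" --pt "255 0 0 -0.029 0 0 0"

```text
time: 6.97
tool_pos: [508.8, -28.2, 92.9]
tcp_rot: [65.4, 89.9, -53.7]
ft_force: [-2.3, -2.9, 4.8]
finger_gap: -0.2
```

```bash
python3 s.py
```

```text
t 6.97 tcp [508.79 -28.23  92.87] housing xy [ 74.5 -22.4] F [-2.29 -2.89  4.77] T [-0.55  0.31 -0.02] rot [ 65.44  89.91 -53.68]
```

>>> drive_tool --pt "255 0.0001 0 -0.002 0 0 0" --pt "255 0.0002 0 -0.005 0 0 0" --pt "255 0.0003 0 -0.008 0 0 0" --pt "255 0.0003 0 -0.0115 0 0 0" --pt "255 0.0003 0 -0.015 0 0 0" --pt "255 0.0003 0 -0.0185 0 0 0" --pt "255 0.0003 0 -0.022 0 0 0" --pt "255 0.0003 0 -0.0255 0 0 0" --pt "255 0.0003 0 -0.028 0 0 0" --pt "255 0.0003 0 -0.029 0 0 0"

```text
time: 7.8
tool_pos: [523.0, -3.0, 92.7]
tcp_rot: [67.5, 89.9, -51.6]
ft_force: [-2.3, -4.8, 6.4]
finger_gap: 0.1
```

```bash
python3 s.py
```

```text
t 7.8 tcp [522.98  -2.96  92.68] housing xy [ 74.4 -51.3] F [-2.29 -4.77  6.43] T [-0.63  0.38  0.06] rot [ 67.53  89.9  -51.59]
```

At corner 2. Now the long side, in +tool y.

>>> drive_tool --pt "255 0 0.0015 0 0 0 0" --pt "255 0 0.0045 0 0 0 0" --pt "255 0 0.008 0 0 0 0" --pt "255 0 0.0115 0 0 0 0" --pt "255 0 0.015 0 0 0 0" --pt "255 0 0.0185 0 0 0 0" --pt "255 0 0.022 0 0 0 0" --pt "255 0 0.0255 0 0 0 0" --pt "255 0 0.029 0 0 0 0" --pt "255 0 0.031 0 0 0 0"

```text
time: 8.63
tool_pos: [549.4, -17.1, 92.3]
tcp_rot: [-110.4, 89.9, 130.5]
ft_force: [-5.5, 3.1, 7.9]
finger_gap: 0.1
```

```bash
python3 s.py
```

```text
t 8.63 tcp [549.39 -17.12  92.3 ] housing xy [ 44.4 -51.8] F [-5.48  3.08  7.91] T [ 0.46  0.8  -0.02] rot [-110.4    89.94  130.47]
```

>>> drive_tool --pt "255 -0.0001 0.002 0 0 0 0" --pt "255 -0.0002 0.005 0 0 0 0" --pt "255 -0.0003 0.008 0 0 0 0" --pt "255 -0.0004 0.0115 0 0 0 0" --pt "255 -0.0004 0.015 0 0 0 0" --pt "255 -0.0004 0.0185 0 0 0 0" --pt "255 -0.0004 0.022 0 0 0 0" --pt "255 -0.0004 0.0255 0 0 0 0" --pt "255 -0.0004 0.029 0 0 0 0" --pt "255 -0.0004 0.031 0 0 0 0"

```text
time: 9.47
tool_pos: [576.5, -32.2, 92.7]
tcp_rot: [-114.8, 90.0, 126.1]
ft_force: [-2.8, 2.2, 5.4]
finger_gap: 0.1
```

```bash
python3 s.py
python3 - <<'E'
from bench import snapshot
from h import *
from bench import sense
p=sense()["tool_pos"]
n="scene"
d=snapshot(n); np.savez(f"{n}3.npz",**d)
c=d["frame"][150:290,170:310]
c=cv2.resize(c,None,fx=4,fy=4,interpolation=cv2.INTER_NEAREST)
u=proj(d,p)[0]-(170,150)
cv2.drawMarker(c,tuple((u*4+2).astype(int)),(255,0,255),0,12)
cv2.imwrite(f"pics/{n}3.png",c)
E
```

```text
t 9.47 tcp [576.53 -32.25  92.65] housing xy [ 13.3 -51.8] F [-2.82  2.23  5.38] T [0.42 0.7  0.03] rot [-114.76   89.95  126.11]
```

View pics/scene3.png

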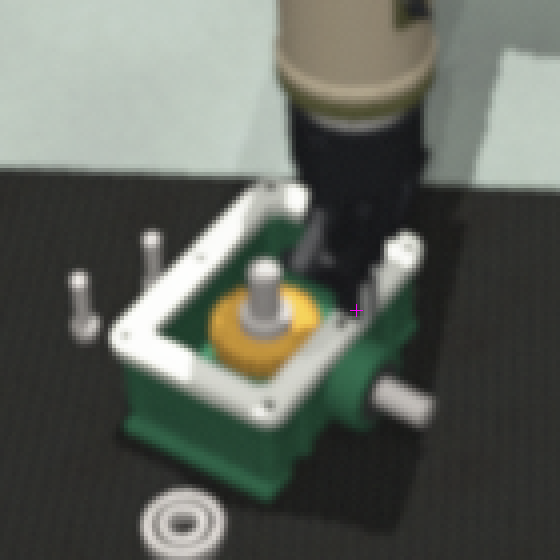

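The fingertips are at crop (356,310) on the long band, about 2 mm outside the line through the holes. I'll continue and shift 1 mm inward.

>>> drive_tool --pt "255 0 0.002 0 0 0 0" --pt "255 0 0.005 0.0002 0 0 0" --pt "255 0 0.008 0.0004 0 0 0" --pt "255 0 0.0115 0.0006 0 0 0" --pt "255 0 0.015 0.0008 0 0 0" --pt "255 0 0.0185 0.001 0 0 0" --pt "255 0 0.022 0.001 0 0 0" --pt "255 0 0.0255 0.001 0 0 0" --pt "255 0 0.029 0.001 0 0 0" --pt "255 0 0.031 0.001 0 0 0"

```text
time: 10.35
tool_pos: [603.1, -48.3, 92.7]
tcp_rot: [-111.6, 90.0, 129.3]
ft_force: [-3.9, 2.6, 6.3]
finger_gap: 0.1
```

```bash
python3 s.py
```

```text
t 10.35 tcp [603.14 -48.25  92.67] housing xy [-17.7 -50.8] F [-3.89  2.61  6.29] T [0.38 0.64 0.05] rot [-111.62   89.96  129.25]
```

>>> drive_tool --pt "255 0 0.002 0 0 0 0" --pt "255 0 0.005 0 0 0 0" --pt "255 0 0.008 0 0 0 0" --pt "255 0 0.0115 0 0 0 0" --pt "255 0 0.015 0 0 0 0" --pt "255 0 0.0185 0 0 0 0" --pt "255 0 0.022 0 0 0 0" --pt "255 0 0.0255 0 0 0 0" --pt "255 0 0.029 0 0 0 0" --pt "255 0 0.031 0 0 0 0"

```text
time: 11.18
tool_pos: [630.2, -63.3, 92.7]
tcp_rot: [-115.1, 90.0, 125.8]
ft_force: [-3.7, 2.3, 6.4]
finger_gap: 0.4
```

```bash
python3 s.py
```

```text
t 11.18 tcp [630.24 -63.33  92.69] housing xy [-48.7 -50.8] F [-3.67  2.29  6.36] T [ 0.38  0.66 -0.01] rot [-115.07   89.96  125.81]
```

>>> drive_tool --pt "255 0 0.002 0 0 0 0" --pt "255 0 0.0045 0 0 0 0" --pt "255 0 0.0075 0 0 0 0" --pt "255 0 0.0105 0 0 0 0" --pt "255 0 0.014 0 0 0 0" --pt "255 0 0.0175 0 0 0 0" --pt "255 0 0.021 0 0 0 0" --pt "255 0 0.024 0 0 0 0" --pt "255 0 0.0265 0 0 0 0" --pt "255 0 0.0275 0 0 0 0"

```text
time: 12.02
tool_pos: [654.2, -76.7, 92.7]
tcp_rot: [-112.8, 90.0, 128.0]
ft_force: [-3.8, 3.0, 6.1]
finger_gap: 0.1
```

```bash
python3 s.py
```

```text
t 12.02 tcp [654.23 -76.73  92.66] housing xy [-76.2 -50.7] F [-3.85  3.05  6.05] T [ 0.34  0.71 -0.03] rot [-112.84   89.96  128.04]
```

At corner 3. Next, +tool z along the far short side.

>>> drive_tool --pt "255 0 0 0.0015 0 0 0" --pt "255 0 0 0.004 0 0 0" --pt "255 0 0 0.007 0 0 0" --pt "255 0 0 0.01 0 0 0" --pt "255 0 0 0.013 0 0 0" --pt "255 0 0 0.016 0 0 0" --pt "255 0 0 0.019 0 0 0" --pt "255 0 0 0.022 0 0 0" --pt "255 0 0 0.0245 0 0 0" --pt "255 0 0 0.026 0 0 0"

```text
time: 12.85
tool_pos: [641.9, -100.0, 92.9]
tcp_rot: [125.9, 89.9, 6.8]
ft_force: [1.9, 3.7, 5.0]
finger_gap: 0.2
```

```bash
python3 s.py
```

```text
t 12.85 tcp [641.87 -99.95  92.87] housing xy [-76.7 -24.4] F [1.95 3.69 5.04] T [ 0.53 -0.3  -0.  ] rot [125.9   89.93   6.77]
```

>>> drive_tool --pt "255 0.0001 0 0.002 0 0 0" --pt "255 0.0001 0 0.0045 0 0 0" --pt "255 0.0002 0 0.007 0 0 0" --pt "255 0.0002 0 0.01 0 0 0" --pt "255 0.0002 0 0.013 0 0 0" --pt "255 0.0002 0 0.016 0 0 0" --pt "255 0.0002 0 0.019 0 0 0" --pt "255 0.0002 0 0.022 0 0 0" --pt "255 0.0002 0 0.0245 0 0 0" --pt "255 0.0002 0 0.026 0 0 0"

```text
time: 13.68
tool_pos: [629.3, -122.6, 92.8]
tcp_rot: [125.7, 89.9, 6.6]
ft_force: [1.5, 3.4, 6.4]
finger_gap: 0.1
```

```bash
python3 s.py
python3 - <<'E'
from bench import snapshot
from h import *
from bench import sense
p=sense()["tool_pos"]
n="scene"
d=snapshot(n); np.savez(f"{n}4.npz",**d)
c=d["frame"][150:290,170:310]
c=cv2.resize(c,None,fx=4,fy=4,interpolation=cv2.INTER_NEAREST)
u=proj(d,p)[0]-(170,150)
cv2.drawMarker(c,tuple((u*4+2).astype(int)),(255,0,255),0,12)
cv2.imwrite(f"pics/{n}4.png",c)
E
```

```text
t 13.68 tcp [ 629.31 -122.62   92.77] housing xy [-76.7   1.5] F [1.53 3.42 6.43] T [ 0.6  -0.34 -0.  ] rot [125.69  89.92   6.55]
```

View pics/scene4.png

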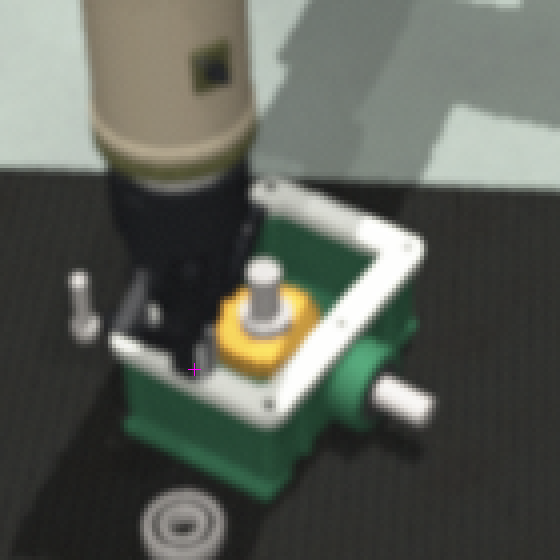

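The fingertips are at crop (194,370) on the band at the middle of the far short side, and the box is unchanged. Onward to corner 4.

>>> drive_tool --pt "255 0 0 0.002 0 0 0" --pt "255 0 0 0.0045 0 0 0" --pt "255 0 0 0.007 0 0 0" --pt "255 0 0 0.01 0 0 0" --pt "255 0 0 0.013 0 0 0" --pt "255 0 0 0.016 0 0 0" --pt "255 0 0 0.019 0 0 0" --pt "255 0 0 0.022 0 0 0" --pt "255 0 0 0.0245 0 0 0" --pt "255 0 0 0.026 0 0 0"

```text
time: 14.57
tool_pos: [616.6, -145.3, 92.7]
tcp_rot: [126.5, 89.9, 7.3]
ft_force: [1.3, 4.7, 5.9]
finger_gap: 0.0
```

```bash
python3 s.py
```

```text
t 14.57 tcp [ 616.6  -145.34   92.74] housing xy [-76.7  27.5] F [1.31 4.74 5.93] T [ 0.63 -0.35 -0.01] rot [126.46  89.92   7.32]
```

>>> drive_tool --pt "255 0 0 0.0015 0 0 0" --pt "255 0 0 0.004 0 0 0" --pt "255 0 0 0.0065 0 0 0" --pt "255 0 0 0.009 0 0 0" --pt "255 0 0 0.0115 0 0 0" --pt "255 0 0 0.0145 0 0 0" --pt "255 0 0 0.0175 0 0 0" --pt "255 0 0 0.0205 0 0 0" --pt "255 0 0 0.0225 0 0 0" --pt "255 0 0 0.0235 0 0 0"

```text
time: 15.4
tool_pos: [605.1, -165.8, 92.7]
tcp_rot: [129.5, 89.9, 10.4]
ft_force: [2.1, 3.2, 6.0]
finger_gap: -0.1
```

```bash
python3 s.py
```

```text
t 15.4 tcp [ 605.1  -165.85   92.7 ] housing xy [-76.6  51. ] F [2.12 3.22 5.98] T [ 0.64 -0.38 -0.07] rot [129.51  89.93  10.36]
```

>>> drive_tool --pt "255 0 -0.0015 0 0 0 0" --pt "255 0 -0.0045 0 0 0 0" --pt "255 0 -0.008 0 0 0 0" --pt "255 0 -0.0115 0 0 0 0" --pt "255 0 -0.015 0 0 0 0" --pt "255 0 -0.0185 0 0 0 0" --pt "255 0 -0.022 0 0 0 0" --pt "255 0 -0.0255 0 0 0 0" --pt "255 0 -0.029 0 0 0 0" --pt "255 0 -0.031 0 0 0 0"

```text
time: 16.23
tool_pos: [578.0, -151.3, 92.9]
tcp_rot: [79.7, 89.9, -39.4]
ft_force: [3.1, -1.3, 6.2]
finger_gap: -0.0
```

```bash
python3 s.py
```

```text
t 16.23 tcp [ 577.98 -151.31   92.86] housing xy [-45.8  51.5] F [ 3.11 -1.3   6.22] T [-0.28 -0.56  0.02] rot [ 79.71  89.88 -39.43]
```

>>> drive_tool --pt "255 0 -0.002 0 0 0 0" --pt "255 0 -0.005 0 0 0 0" --pt "255 0 -0.008 0 0 0 0" --pt "255 0 -0.0115 0 0 0 0" --pt "255 0 -0.015 0 0 0 0" --pt "255 0 -0.0185 0 0 0 0" --pt "255 0 -0.022 0 0 0 0" --pt "255 0 -0.0255 0 0 0 0" --pt "255 0 -0.029 0 0 0 0" --pt "255 0 -0.031 0 0 0 0"

```text
time: 17.07
tool_pos: [550.9, -136.2, 92.8]
tcp_rot: [80.1, 89.9, -39.0]
ft_force: [3.4, -2.2, 5.4]
finger_gap: -0.0
```

```bash
python3 s.py
```

```text
t 17.07 tcp [ 550.93 -136.19   92.82] housing xy [-14.8  51.5] F [ 3.42 -2.18  5.36] T [-0.34 -0.62 -0.04] rot [ 80.12  89.88 -39.02]
```

>>> drive_tool --pt "255 0 -0.002 0 0 0 0" --pt "255 0.0001 -0.005 0 0 0 0" --pt "255 0.0002 -0.008 0 0 0 0" --pt "255 0.0002 -0.0115 0 0 0 0" --pt "255 0.0002 -0.015 0 0 0 0" --pt "255 0.0002 -0.0185 0 0 0 0" --pt "255 0.0002 -0.022 0 0 0 0" --pt "255 0.0002 -0.0255 0 0 0 0" --pt "255 0.0002 -0.029 0 0 0 0" --pt "255 0.0002 -0.031 0 0 0 0"

```text
time: 17.9
tool_pos: [524.0, -121.1, 92.7]
tcp_rot: [82.9, 89.9, -36.3]
ft_force: [3.3, -1.0, 5.1]
finger_gap: -0.1
```

```bash
python3 s.py
```

```text
t 17.9 tcp [ 523.98 -121.12   92.71] housing xy [16.  51.4] F [ 3.25 -1.    5.07] T [-0.32 -0.57 -0.04] rot [ 82.86  89.86 -36.29]
```

>>> drive_tool --pt "255 0 -0.002 0 0 0 0" --pt "255 0.0001 -0.005 0 0 0 0" --pt "255 0.0002 -0.008 0 0 0 0" --pt "255 0.0003 -0.0115 0 0 0 0" --pt "255 0.0003 -0.015 0 0 0 0" --pt "255 0.0003 -0.0185 0 0 0 0" --pt "255 0.0003 -0.022 0 0 0 0" --pt "255 0.0003 -0.0255 0 0 0 0" --pt "255 0.0003 -0.029 0 0 0 0" --pt "255 0.0003 -0.031 0 0 0 0"

```text
time: 18.73
tool_pos: [497.2, -106.1, 92.6]
tcp_rot: [85.6, 89.8, -33.5]
ft_force: [3.1, -2.8, 6.6]
finger_gap: -0.4
```

```bash
python3 s.py
```

```text
t 18.73 tcp [ 497.15 -106.12   92.62] housing xy [46.8 51.4] F [ 3.08 -2.79  6.62] T [-0.37 -0.62  0.03] rot [ 85.65  89.83 -33.5 ]
```

>>> drive_tool --pt "255 0 -0.002 0 0 0 0" --pt "255 0 -0.005 0 0 0 0" --pt "255 0 -0.008 0 0 0 0" --pt "255 0 -0.0115 0 0 0 0" --pt "255 0 -0.015 0 0 0 0" --pt "255 0 -0.0185 0 0 0 0" --pt "255 0 -0.022 0 0 0 0" --pt "255 0 -0.0255 0 0 0 0" --pt "255 0 -0.028 0 0 0 0" --pt "255 0 -0.0295 0 0 0 0"

```text
time: 19.57
tool_pos: [471.4, -91.8, 92.6]
tcp_rot: [86.6, 89.8, -32.5]
ft_force: [3.5, -1.9, 5.5]
finger_gap: -0.3
```

```bash
python3 s.py
python3 - <<'E'
from bench import snapshot
from h import *
from bench import sense
p=sense()["tool_pos"]
n="scene"
d=snapshot(n); np.savez(f"{n}5.npz",**d)
c=d["frame"][150:290,170:310]
c=cv2.resize(c,None,fx=4,fy=4,interpolation=cv2.INTER_NEAREST)
u=proj(d,p)[0]-(170,150)
cv2.drawMarker(c,tuple((u*4+2).astype(int)),(255,0,255),0,12)
cv2.imwrite(f"pics/{n}5.png",c)
E
```

```text
t 19.57 tcp [471.44 -91.76  92.58] housing xy [76.2 51.3] F [ 3.47 -1.94  5.54] T [-0.4  -0.64 -0.01] rot [ 86.62  89.83 -32.53]
```

View pics/scene5.png

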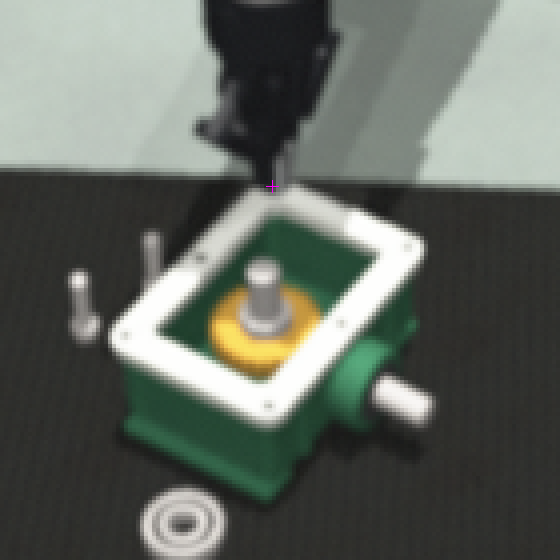

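The fingertips are back at the starting corner, crop (272,187), still in contact at about 5.5 N. Lifting straight up.

>>> drive_tool --pt "255 -0.002 0 0 0 0 0" --pt "255 -0.008 0 0 0 0 0" --pt "255 -0.018 0 0 0 0 0" --pt "255 -0.032 0 0 0 0 0" --pt "255 -0.048 0 0 0 0 0" --pt "255 -0.065 0 0 0 0 0" --pt "255 -0.08 0 0 0 0 0" --pt "255 -0.09 0 0 0 0 0" --pt "255 -0.096 0 0 0 0 0" --pt "255 -0.1 0 0 0 0 0"

```text
time: 20.45
tool_pos: [470.7, -91.0, 192.4]
tcp_rot: [96.0, 90.0, -23.1]
ft_force: [0.9, -0.2, -0.1]
finger_gap: -0.1
```

>>> drive_tool --pt "255 -0.005 0 0.002 0 0 0" --pt "255 -0.01 0 0.01 0 0 0" --pt "255 -0.015 0 0.025 0 0 0" --pt "255 -0.02 0 0.045 0 0 0" --pt "255 -0.02 0 0.065 0 0 0" --pt "255 -0.02 0 0.085 0 0 0" --pt "255 -0.02 0 0.095 0 0 0" --pt "255 -0.02 0 0.1 0 0 0" --pt "255 -0.02 0 0.1 0 0 0" --pt "255 -0.02 0 0.1 0 0 0"

```text
time: 21.28
tool_pos: [422.0, -178.1, 211.5]
tcp_rot: [-127.3, 90.0, 113.5]
ft_force: [-0.3, 0.6, -0.8]
finger_gap: -0.2
```

```bash
python3 s.py
python3 - <<'E'
from bench import snapshot
from h import *
for n,roi in (("top",(270,160,380,280)),("scene",(180,180,300,290))):
    d0=np.load(n+"0.npz"); d=snapshot(n)
    cv2.imwrite(f"pics/{n}6.png",d["frame"])
    for thr in (200,220): print(n,thr,face(d0,roi,thr)[1],face(d,roi,thr)[1])
E
```

```text
t 21.28 tcp [ 422.02 -178.06  211.46] housing xy [ 77.4 150.7] F [-0.26  0.57 -0.83] T [ 0.03  0.02 -0.  ] rot [-127.32   89.96  113.52]
top 200 [(array([560.9, -85.5]), array([118.8, 171.6]), 60.86), (array([560.2, -85.5]), array([ 89. , 139.3]), 61.26)] [(array([560.9, -85.5]), array([118.8, 171.5]), 60.86), (array([560.1, -85.1]), array([ 89.1, 138.6]), 60.93)]
top 220 [(array([560.8, -85.4]), array([118.8, 169.7]), 60.86), (array([560.5, -85.2]), array([ 89.3, 139.4]), 60.93)] [(array([560.8, -85.4]), array([118.8, 169.7]), 60.86), (array([560.5, -85.3]), array([ 89.6, 139.5]), 60.78)]
scene 200 [(array([565.3, -82.5]), array([123.3, 171.9]), 60.5), (array([565.9, -82. ]), array([ 85.2, 136. ]), 60.69)] [(array([565.7, -82.9]), array([123.2, 173.2]), 60.72), (array([566.2, -82.1]), array([ 85.2, 135.4]), 60.69)]
scene 220 [(array([565.8, -82.4]), array([120.6, 170.9]), 60.8), (array([565.6, -82.5]), array([ 87. , 137.3]), 60.86)] [(array([565.9, -82.3]), array([120.8, 170.9]), 60.79), (array([565.7, -82.2]), array([ 86.2, 137.1]), 60.69)]
```

View pics/scene6.png

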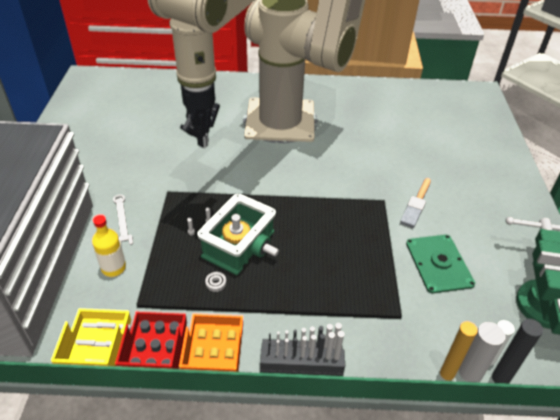

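The final view matches the first one. The gearbox is at (237,230), and the screws, bearing, cover, wrench, brush and oil are all in place. The hand is clear, at (200,140).

```bash
python3 -c "
from bench import hand_in
print(hand_in())"
```

```text
the job is handed in; nothing more can be done
None
```

I ran the shut fingertips once clockwise round the whole sealing face and handed the job in at about 21 s; no verdict was reported.

- **Trace:** I touched down at the corner by the drain plug, went through corners 2, 3 and 4, and came back to the start without lifting. Then I raised the hand and moved it about 100 mm to the side.
- **Force:** The wrist read 4.8 to 8.3 N upward at the end of every contact step. I did not see the force between those readings.
- **Position on the rim:** The measured TCP stayed within about 2 mm of the rim's estimated centre line.
- **Final pictures:** The rim's centre is within about 0.5 mm of where it started in both views. By eye in the scene view, the other seven things are in their places.
- **Off the gearbox:** The wrist force after lifting was about 1 N, which is within its noise.
- **Disagreement between cameras:** The two views put the face centre about 5 mm apart in x and 3 mm in y, so I used the mean. One mid-trace picture put the tips about 2 mm outside the line of the holes, and I shifted 1 mm inward there.

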